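# Load the choke tester's feed chute and bring the test head over

## Robot

A 6-joint arm with a two-finger parallel gripper is mounted at the origin on the work surface. World frame = base frame: x ahead of the robot, y to its left, z up, the work surface at z = 0. Lengths are in m, angles in rad, forces in N, time in s.
With the tool pointing down it reaches from about 0.35 to 0.725 m from the base axis. Payload 4.3 kg.
Tool frame: the origin (TCP) lies between the finger pads; the fingertips stand robot.tip_extent ahead of it and the grasp point (between the pads) lies 8 mm behind it (robot.tip_extent is the distance from the TCP to the fingertips, in m); z points along the fingers, y is the line along which they close (so a half turn about z gives the same grasp; the last joint's range is limited). The gripper opens to 85 mm and grips with 20 to 120 N. Pads are 22 mm wide; open, the fingers measure 114 mm over their backs; the gripper's body (76 mm by 85 mm) begins 54 mm behind the grasp point. The pads swing forward as they close: fully open they stand 13 mm farther back than shut.
Start: joints at [-1.348, 0.377, 0.081, 1.274, 0, 1.46], TCP at [0.188, -0.543, 0.242] pointing down, gripper open.
Joint ranges: [-2.72, 2.72], [-0.84, 1.66], [-1.02, 1.22], [-1.77, 2.12], [-1.37, 1.28], [-3.14, 3.14]. Speed limits (rad/s): [2.57, 2.57, 3.14, 3.14, 3.14, 3.14].

## Interface

Orientations are given as a unit quaternion [x, y, z, w].
In Python, from plant import robot gives the robot as it stands.
- The arm moves only by the tool servo_tool, never from a script. Its argument "plan" is one flat list of numbers, 5 for each row, row after row: the finger opening in mm, from 0 to 85.4, then the shift along the tool's x, y, z normalised to -1 to 1, where 1 is 0.05 m, then the turn about the tool's z normalised to -1 to 1, where 1 is 0.12 rad. A call has 1 to 5 rows; each row shifts and turns the commanded pose from where the row before left it, along the tool's axes as they then stand; what a row does not reach is not made up. A row lasts 1/8 s, in which the tool goes at most 62.5 mm and 10.7 degrees, less where a joint would pass 70% of its speed; a pose out of reach is approached as far as the arm can. A call with a number of a shift or a turn outside -1 to 1 is refused whole. A call with a gripper value outside its range is refused whole. The fingers move at their own pace and stop on an object; "squeeze" is the grip in N (left out, the last holds). Time passes only in rows, so rows that do not move let the fingers close. It gives the time, the measured TCP pose, the force, the opening and the grip force at its end, in the units of the state.
- robot.get_obs(): the state, without advancing time (a new reading comes with each control period).
- robot.grab_frame(name): name is "scene" or "side" or "wrist"; returns a dict with "frame" (480x640x3 uint8, red, green, blue), "K" (3x3 intrinsics, pixels), "eye" and "attitude" of the camera in the world; the wrist camera has in their place "mount" (4x4, takes a point from camera to tool coordinates, whose origin is the TCP and whose axes are the flange's). Camera axes: x right, y up, looking along -z (the intrinsics and any distortion apply to the point x, -y, -z); pixel columns grow to the right and rows downward; lengths in m; the calibration is good to about 2 mm. The wrist camera is an equidistant fisheye: a pixel r from the principal point sees the ray r / f radians off the axis. A picture is of the moment at which its call begins: read the wrist's pose just before it. There is no depth.
- robot.finish_job(): hands the job in; it is judged then, once.
Trained networks look in a picture, given as the dict that the camera call returned (one of the last four; its "shot" number tells which), for a name from the list of things; names that differ only in an ending like _2 or _b are one class to them, and where a whole thing is asked for, a point or a joint stands for the part that bears it (a point fixed in the world has none). Each returns a list of dicts, best first, with "score" (0 to 1); they miss things now and then, are a little off and sometimes report something else, mostly with a low value. They report only what shows in the picture. A call takes as long as a camera call. They do not tell look-alikes from the thing itself.
- robot.find_in(picture, target): "extent" ([left, top, width, height] in pixels, round what is visible of it).
The state is a dict: "clock": time; "joint_pos": joint angles; "qd": joint speeds; "tau": joint torques, N m; "position": TCP position; "eef_rot": TCP orientation; "contact_force": force on the tool from outside, world axes, zero at the start; "torque": the same for the moment, N m; "opening": opening from 0.0 (shut) to 1.0 (fully open); "gripper_force": force on a finger pad.
Only numpy, scipy, OpenCV 4.12 (cv2) and the standard library are available. Lean on these libraries where they do the work, as an engineer would, in place of code of your own. Each camera call takes 0.05 s, during which the arm holds its last target. There are 200 camera calls.

## Task

First take the heatsink out of the feed chute and leave it in the grey tray. Then load every choke on the bench into the chute, flat side down, and push them down the slope so that they sit in one close row with the lowest against the red stop; only then draw the red lock slide fully out and slide the test head by its yellow knob all the way over the chute. Leave the multimeter, the spool and the jar where they are.

Things in the scene. Friction and masses are not known exactly. Their poses are not given: they have to be found in the camera images.
- chute: feed chute, fixed: white floor 255 mm long, grey side walls, red stop plate (20 mm tall) across its low end, upper end open. Origin: on the floor, mid-width, at the stop's face, 34 mm above the bench. x: up the slope along the floor, 15 degrees above level; y: level, across; z: square to the floor. Friction holds a choke where it is left on the slope; pushing a row of four takes under 3 N.
- chute_load (a point): loading spot: on the chute floor, mid-width, 205 mm up the slope from the stop. The walls stand 12 mm above the floor, 4 mm thick; the channel is 48 mm wide for the first 160 mm from the stop, then flares to 68 mm at the upper end.
- bar_mid (a point): middle of the steel rail bar of the test head where it crosses level over the chute, 22 mm from the stop; bar 14 mm wide, underside 80 mm and top 92 mm above the bench: the lowest choke must slide in under it. Its post stands 40 mm to the chute's +y side, the other end 120 mm to the -y side.
- heatsink_mid (a point): finned heatsink, anodised black, left behind in the chute, a solid block 50 mm long (x, along the chute at the start, centred about 75 mm up from the stop), 34 mm wide (y) and 36 mm tall (z), 0.1 kg; this point is its centre. Its upper 24 mm stand above the chute walls; grip it across its 34 mm width.
- tray: open grey plastic tray fixed to the bench, outside 150 mm (x) by 110 mm (y) by 28 mm tall, walls and floor 3 mm; origin at the centre of its underside. Empty at the start.
- head_knob (a point): centre of the yellow grip knob of the test head, an upright cylinder 18 mm in diameter and 30 mm tall (its top 136 mm above the bench) on the blue test head (40 mm by 36 mm, top face 106 mm above the bench). The head rides on the steel bar, level, along the chute's +y axis.
- head (a joint): travel of the test head along its bar in m: 0 = parked beside the chute, 0.072 = fully over, the middle of the chute (end stop); it moves in the direction of the chute's +y axis. About 2 N of friction; it stays where it is left. While the lock is in, it can move only about 1 mm.
- lock_knob (a point): centre of the red grip knob of the lock slide, an upright cylinder 16 mm in diameter and 30 mm tall (its top 134 mm above the bench) on a flat steel lock bar (80 mm by 10 mm by 8 mm, underside 96 mm above the bench), the far end of which stands in the test head's way.
- lock (a joint): travel of the lock slide in m: 0 = in (locked), 0.032 = fully drawn (end stop). It is drawn level, along the bench, in the downhill direction of the chute (the horizontal part of the chute's -x axis), away from the test head. The head is free beyond about 0.025. About 2 N of friction; it stays where it is left.
- multimeter: red hand-held multimeter lying on the bench, 150 by 74 by 34 mm, not part of the job; origin at the centre of its underside
- spool: steel-grey spool, 54 mm in diameter, 46 mm tall, not part of the job; origin at the centre of its underside
- jar: white jar with a blue cap, 56 mm in diameter, 70 mm tall, not part of the job; origin at the centre of its underside
- choke_a_mid (a point): potted choke: orange round puck, 40 mm in diameter, 28 mm tall, about 0.09 kg, with a copper ring on its top face; this point is its centre, z its axis. Three or four of the five chokes a to e are present, standing on the bench on the blue mat; all are alike.
- choke_b_mid (a point): potted choke: orange round puck, 40 mm in diameter, 28 mm tall, about 0.09 kg, with a copper ring on its top face; this point is its centre, z its axis. Three or four of the five chokes a to e are present, standing on the bench on the blue mat; all are alike.
- choke_c_mid (a point): potted choke: orange round puck, 40 mm in diameter, 28 mm tall, about 0.09 kg, with a copper ring on its top face; this point is its centre, z its axis. Three or four of the five chokes a to e are present, standing on the bench on the blue mat; all are alike.
- choke_d_mid (a point): potted choke: orange round puck, 40 mm in diameter, 28 mm tall, about 0.09 kg, with a copper ring on its top face; this point is its centre, z its axis. Three or four of the five chokes a to e are present, standing on the bench on the blue mat; all are alike.
- choke_e_mid (a point): potted choke: orange round puck, 40 mm in diameter, 28 mm tall, about 0.09 kg, with a copper ring on its top face; this point is its centre, z its axis. Three or four of the five chokes a to e are present, standing on the bench on the blue mat; all are alike.
There are look-alikes about, which are no part of the job. Leave any turquoise or white look-alike of the part that bears choke_c_mid alone.

How it is judged:
On the way, in this order (a step that is already met when the one before it is completed fails the run):
1. the heatsink is out of the chute and in the tray (x of heatsink_mid in the frame of tray between -0.072 and 0.072 m and y of heatsink_mid in the frame of tray between -0.052 and 0.052 m and z of heatsink_mid in the frame of tray between 0 and 0.034 m), for 0.3 s.
2. every choke is in the chute in a close row, the lowest against the stop (y of choke_a_mid in the frame of chute between -0.0075 and 0.0075 m and z of choke_a_mid in the frame of chute between 0.009 and 0.019 m and (x of choke_a_mid in the frame of chute between 0.014 and 0.0235 m or x of choke_a_mid in the frame of chute between 0.052 and 0.0665 m or x of choke_a_mid in the frame of chute between 0.089 and 0.109 m or x of choke_a_mid in the frame of chute between 0.126 and 0.1515 m) and y of choke_b_mid in the frame of chute between -0.0075 and 0.0075 m and z of choke_b_mid in the frame of chute between 0.009 and 0.019 m and (x of choke_b_mid in the frame of chute between 0.014 and 0.0235 m or x of choke_b_mid in the frame of chute between 0.052 and 0.0665 m or x of choke_b_mid in the frame of chute between 0.089 and 0.109 m or x of choke_b_mid in the frame of chute between 0.126 and 0.1515 m) and y of choke_c_mid in the frame of chute between -0.0075 and 0.0075 m and z of choke_c_mid in the frame of chute between 0.009 and 0.019 m and (x of choke_c_mid in the frame of chute between 0.014 and 0.0235 m or x of choke_c_mid in the frame of chute between 0.052 and 0.0665 m or x of choke_c_mid in the frame of chute between 0.089 and 0.109 m or x of choke_c_mid in the frame of chute between 0.126 and 0.1515 m) and y of choke_d_mid in the frame of chute between -0.0075 and 0.0075 m and z of choke_d_mid in the frame of chute between 0.009 and 0.019 m and (x of choke_d_mid in the frame of chute between 0.014 and 0.0235 m or x of choke_d_mid in the frame of chute between 0.052 and 0.0665 m or x of choke_d_mid in the frame of chute between 0.089 and 0.109 m or x of choke_d_mid in the frame of chute between 0.126 and 0.1515 m) and y of choke_e_mid in the frame of chute between -0.0075 and 0.0075 m and z of choke_e_mid in the frame of chute between 0.009 and 0.019 m and (x of choke_e_mid in the frame of chute between 0.014 and 0.0235 m or x of choke_e_mid in the frame of chute between 0.052 and 0.0665 m or x of choke_e_mid in the frame of chute between 0.089 and 0.109 m or x of choke_e_mid in the frame of chute between 0.126 and 0.1515 m) and (x of choke_a_mid in the frame of chute between 0.014 and 0.0235 m or x of choke_b_mid in the frame of chute between 0.014 and 0.0235 m or x of choke_c_mid in the frame of chute between 0.014 and 0.0235 m or x of choke_d_mid in the frame of chute between 0.014 and 0.0235 m or x of choke_e_mid in the frame of chute between 0.014 and 0.0235 m) and ((not (x of choke_a_mid in the frame of chute between 0.089 and 0.109 m) and not (x of choke_b_mid in the frame of chute between 0.089 and 0.109 m) and not (x of choke_c_mid in the frame of chute between 0.089 and 0.109 m) and not (x of choke_d_mid in the frame of chute between 0.089 and 0.109 m) and not (x of choke_e_mid in the frame of chute between 0.089 and 0.109 m)) or (x of choke_a_mid in the frame of chute between 0.052 and 0.0665 m or x of choke_b_mid in the frame of chute between 0.052 and 0.0665 m or x of choke_c_mid in the frame of chute between 0.052 and 0.0665 m or x of choke_d_mid in the frame of chute between 0.052 and 0.0665 m or x of choke_e_mid in the frame of chute between 0.052 and 0.0665 m)) and ((not (x of choke_a_mid in the frame of chute between 0.126 and 0.1515 m) and not (x of choke_b_mid in the frame of chute between 0.126 and 0.1515 m) and not (x of choke_c_mid in the frame of chute between 0.126 and 0.1515 m) and not (x of choke_d_mid in the frame of chute between 0.126 and 0.1515 m) and not (x of choke_e_mid in the frame of chute between 0.126 and 0.1515 m)) or (x of choke_a_mid in the frame of chute between 0.089 and 0.109 m or x of choke_b_mid in the frame of chute between 0.089 and 0.109 m or x of choke_c_mid in the frame of chute between 0.089 and 0.109 m or x of choke_d_mid in the frame of chute between 0.089 and 0.109 m or x of choke_e_mid in the frame of chute between 0.089 and 0.109 m))), for 0.3 s.
3. the lock slide is drawn (value of joint lock above 0.027 m), for 0.2 s.
4. the test head is over the chute (value of joint head above 0.068 m), for 0.2 s.
At the end, for the whole second after the job is handed in: Heatsink in the tray; every choke present flat in the chute in one close row: lowest within 3.5 mm of the red stop, the next within 6.5, 9 and 11.5 mm of their places 60, 100 and 140 mm up; lock drawn at least 27 of 32 mm; test head within 4 mm of its end stop over the chute (all of step 1 and all of step 2 and value of joint lock above 0.027 m and value of joint head above 0.068 m); the robot touches nothing.
It fails at once if the multimeter is moved more than 25 mm (distance of multimeter from where it was at the start of the episode above 0.025 m).
It fails at once if the spool is moved more than 25 mm (distance of spool from where it was at the start of the episode above 0.025 m).
It fails at once if the jar is moved more than 25 mm (distance of jar from where it was at the start of the episode above 0.025 m).
Of choke_a, choke_b, choke_c, choke_d, choke_e only 3 to 4 are there at a start; the rules pass over those that are not, and their reading is None.
At some moment in a run one of choke_a, choke_b, choke_c, choke_d, choke_e may be knocked a few centimetres aside while the robot is not near it.
Once in a run the grip may slacken for a moment while it holds something.
It also fails if it takes over 210 s, if anything falls off the work surface, if the arm or the gripper's body presses on something with over 40 N, if the wrist force passes 120 N, or if a joint passes its speed limit or range.

## Working session

There is one attempt and no reset: what is moved stays moved. The work goes in short steps, Python scripts to look and compute and a tool call to move; the robot and the scene stay as the last step left them, time stands still between calls to the robot, and variables do not carry over. Pictures are saved under pics/ and viewed, at most 14 in all, crops included, and the job is handed in when it is done.

Besides the shell and the picture viewer there is one more tool, called after "Emit:" in YAML: its name, and indented under it one key for each argument. servo_tool: Moves the arm, as the interface text tells. Its arguments: {"type":"object","properties":{"plan":{"type":"array"},"squeeze":{"type":"number"}},"required":["plan"]}

```bash
ls; mkdir -p pics
python3 - <<'E'
from plant import robot
import cv2
o=robot.get_obs(); print(o, robot.tip_extent)
for n in ("scene","side"):
    p=robot.grab_frame(n); cv2.imwrite(f"pics/{n}0.png",p["frame"][:,:,::-1]); print(n,p["K"],p["eye"],p["attitude"],p.keys())
    for t in ("chute","head_knob","lock_knob","heatsink_mid","tray","multimeter","spool","jar","choke_a_mid"):
        print(t,[(round(d["score"],2),[round(float(v)) for v in d["extent"]]) for d in robot.find_in(p,t)][:7])
p=robot.grab_frame("wrist");print(p["K"],p["mount"]);
E
```

```text
pics
{'clock': 0.0, 'joint_pos': array([-1.34830599e+00,  3.78082207e-01,  7.96243272e-02,  1.27440396e+00,
       -1.05847043e-05,  1.46049043e+00]), 'qd': array([-0.00123279, -0.00022242,  0.00024422, -0.00049641,  0.00078275,
        0.00269619]), 'tau': array([-1.23772361e-04, -4.63603163e+01,  2.69876969e+01,  2.07567704e-02,
       -3.65944970e-05, -2.05782953e-06]), 'position': array([ 0.18770307, -0.54282581,  0.24134932]), 'eef_rot': array([ 9.86187220e-01,  1.65631218e-01, -6.31832856e-05, -1.03083604e-03]), 'contact_force': array([ 0.56140664, -1.09430465,  0.13738222]), 'torque': array([ 0.02241628, -0.06971449, -0.00784591]), 'gripper_force': 0.0, 'opening': 1.000153332362468} 0.011
scene [[597.68297492   0.         326.0450375 ]
 [  0.         597.68297492 242.4559774 ]
 [  0.           0.           1.        ]] [1.08441349 0.50930731 1.27785116] [0.10822077 0.243441   0.88038367 0.39236378] dict_keys(['frame', 'K', 'eye', 'attitude', 'shot'])
chute [(0.93, [272, 218, 95, 81])]
head_knob [(0.72, [247, 231, 23, 21])]
lock_knob [(0.44, [244, 206, 27, 30])]
heatsink_mid [(
[... 709 characters left out ...]
 33, 40])]
tray [(0.81, [361, 175, 78, 54]), (0.4, [323, 135, 60, 41])]
multimeter [(0.57, [321, 135, 62, 42])]
spool [(0.77, [174, 267, 32, 40]), (0.72, [292, 178, 29, 31]), (0.37, [365, 174, 73, 54])]
jar [(0.67, [203, 394, 37, 44]), (0.24, [293, 181, 23, 27])]
choke_a_mid [(0.48, [201, 390, 38, 47])]
[[371.64829954   0.         322.60758958]
 [  0.         371.64829954 240.91913841]
 [  0.           0.           1.        ]] [[ 1.10668216e-03  9.59171995e-01  2.82821249e-01  7.03691030e-02]
 [ 9.99999348e-01 -1.14147495e-03 -4.17600589e-05  4.45735259e-04]
 [ 2.82778291e-04  2.82821111e-01 -9.59172633e-01 -1.31354357e-01]
 [ 0.00000000e+00  0.00000000e+00  0.00000000e+00  1.00000000e+00]]
```

View pics/scene0.png

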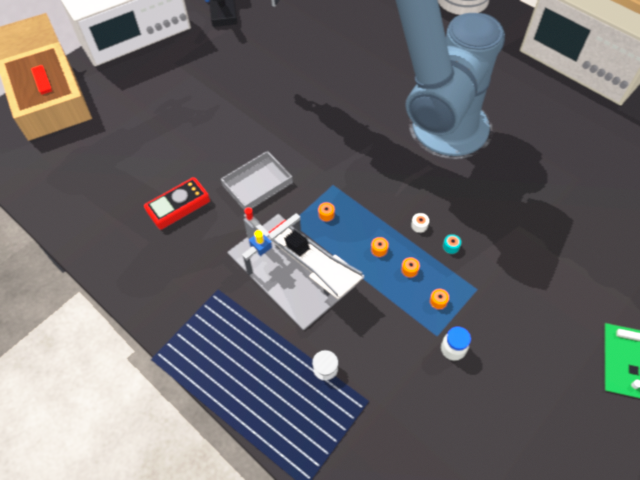

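View pics/side0.png

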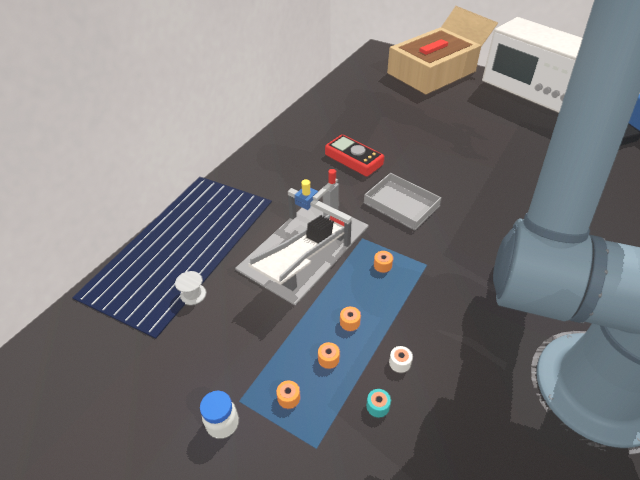

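The scene picture shows four orange chokes at (327,211), (380,246), (411,266) and (440,298). The look-alikes are white at (421,223) and turquoise at (453,244), both to be left alone. Also visible: chute (300,255), heatsink (297,242), yellow knob (259,236), red lock knob (249,213), tray (257,180), spool (325,365), jar (456,343) and multimeter (177,203).

```bash
cat > h.py <<'E'
import numpy as np, cv2
from plant import robot
from scipy.spatial.transform import Rotation as R
def cam(name):
    o=robot.get_obs(); p=robot.grab_frame(name)
    if name=="wrist":
        T=np.eye(4);T[:3,:3]=R.from_quat(o["eef_rot"]).as_matrix();T[:3,3]=o["position"]
        C=T@np.array(p["mount"]); p["Rc"]=C[:3,:3];p["c"]=C[:3,3];p["fish"]=True
    else: p["Rc"]=R.from_quat(p["attitude"]).as_matrix();p["c"]=np.array(p["eye"]);p["fish"]=False
    return p
def ray(p,uv):
    K=p["K"];x=(uv[0]-K[0,2])/K[0,0];y=(uv[1]-K[1,2])/K[1,1]
    if p["fish"]:
        r=np.hypot(x,y)+1e-12; v=np.array([np.sin(r)*x/r,-np.sin(r)*y/r,-np.cos(r)])
    else: v=np.array([x,-y,-1])
    v=p["Rc"]@v; return v/np.linalg.norm(v)
def at_z(p,uv,z):
    v=ray(p,uv); return p["c"]+v*(z-p["c"][2])/v[2]
def proj(p,X):
    q=p["Rc"].T@(np.asarray(X,float)-p["c"]); q=np.array([q[0],-q[1],-q[2]])
    if p["fish"]:
        s=np.hypot(q[0],q[1])+1e-12; r=np.arctan2(s,q[2]); x,y=q[:2]/s*r
    else: x,y=q[:2]/q[2]
    K=p["K"]; return np.array([x*K[0,0]+K[0,2],y*K[1,1]+K[1,2]])
def tri(ps,uvs):
    A=np.zeros((3,3));b=np.zeros(3)
    for p,u in zip(ps,uvs):
        v=ray(p,u);M=np.eye(3)-np.outer(v,v);A+=M;b+=M@p["c"]
    return np.linalg.solve(A,b)
HUE=dict(orange=(6,22,150,120),yellow=(23,34,150,120),blue=(100,122,120,60),red=(-8,5,170,90))
def blobs(p,col,mn=20):
    h0,h1,s,v=HUE[col]; hsv=cv2.cvtColor(p["frame"],cv2.COLOR_RGB2HSV).astype(int)
    H=hsv[...,0]; H=np.where(H>170,H-180,H) if h0<0 else H
    m=((H>=h0)&(H<=h1)&(hsv[...,1]>=s)&(hsv[...,2]>=v)).astype(np.uint8)
    n,_,st,ce=cv2.connectedComponentsWithStats(m)
    return [(ce[i].round(1).tolist(),st[i].tolist()) for i in range(1,n) if st[i][4]>=mn]
def save(p,name,box=None,scale=1):
    im=p["frame"][:,:,::-1]
    if box: im=im[box[1]:box[3],box[0]:box[2]]
    cv2.imwrite("pics/"+name,cv2.resize(im,None,fx=scale,fy=scale,interpolation=cv2.INTER_CUBIC))
def totool(o,target):
    return R.from_quat(o["eef_rot"]).as_matrix().T@(np.asarray(target)-o["position"])
E
python3 - <<'E'
from h import *
a=cam("scene");b=cam("side")
for p in (a,b):
    for c in ("orange","yellow","red"):
        for ce,st in blobs(p,c):
            x,y,w,h,_=st
            print(c,ce,st,at_z(p,ce,{'orange':.018,'yellow':.121,'red':.119}[c]).round(3))
    for t,z in (("multimeter",.017),("spool",.023),("jar",.035),("tray",.014)):
        for d in robot.find_in(p,t)[:1]:
            e=d["extent"]; print(t,at_z(p,(e[0]+e[2]/2,e[1]+e[3]/2),z).round(3))
print("yk",)
# hand picks: chute upper-end corners etc
save(a,"s_crop.png",(205,130,385,330),3); save(b,"d_crop.png",(220,150,460,310),3)
E
```

```text
orange [36.0, 78.5] [6, 49, 64, 60, 2089] [ 0.676 -1.005  0.018]
orange [326.1, 211.7] [319, 203, 15, 18, 211] [ 0.456 -0.056  0.018]
orange [379.1, 247.5] [372, 238, 16, 19, 189] [0.448 0.111 0.018]
orange [409.7, 267.9] [402, 258, 17, 19, 196] [0.443 0.201 0.018]
orange [438.8, 299.5] [431, 289, 18, 20, 205] [0.464 0.303 0.018]
yellow [258.5, 236.0] [254, 230, 9, 13, 80] [ 0.66  -0.08   0.121]
red [41.2, 79.4] [31, 65, 21, 30, 365] [ 0.702 -0.871  0.119]
red [179.0, 207.4] [144, 177, 66, 53, 845] [ 0.728 -0.275  0.119]
red [248.8, 212.8] [245, 208, 8, 12, 68] [ 0.629 -0.143  0.119]
multimeter [ 0.696 -0.356  0.017]
spool [0.757 0.214 0.023]
jar [0.53  0.399 0.035]
tray [ 0.502 -0.255  0.014]
orange [382.6, 263.6] [374, 251, 18, 21, 206] [ 0.454 -0.048  0.018]
orange [349.7, 321.3] [340, 307, 20, 24, 231] [0.443 0.116 0.018]
orange [328.2, 357.7] [318, 343, 21, 25, 268] [0.439 0.206 0.018]
orange [288.1, 396.7] [277, 381, 23, 27, 303] [0.459 0.306 0.018]
yellow [305.9, 189.0] [302, 184, 8, 11, 73] [ 0.659 -0.073  0.121]
red [433.3, 46.5] [420, 40, 28, 14, 197] [ 0.683 -0.848  0.119]
red [354.0, 160.9] [325, 143, 59, 33, 635] [ 0.618 -0.214  0.119]
red [331.6, 175.8] [329, 169, 6, 15, 81] [ 0.635 -0.142  0.119]
red [337.2, 220.8] [331, 217, 13, 8, 24] [ 0.552 -0.023  0.119]
multimeter [ 0.688 -0.353  0.017]
spool [0.76  0.212 0.023]
jar [0.532 0.394 0.035]
tray [ 0.508 -0.251  0.014]
yk
```

View pics/s_crop.png

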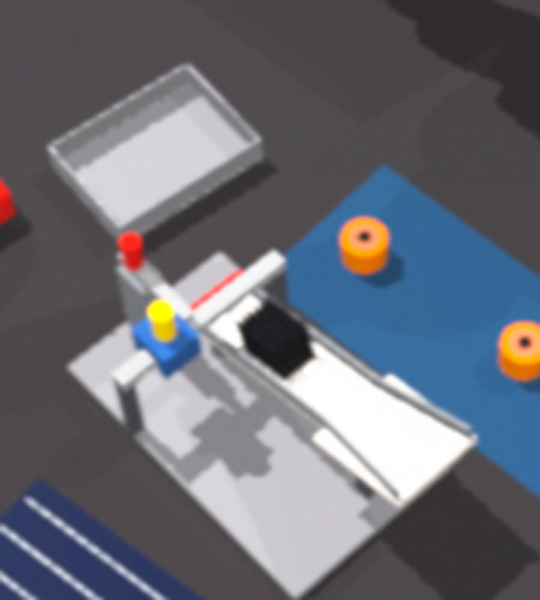

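View pics/d_crop.png

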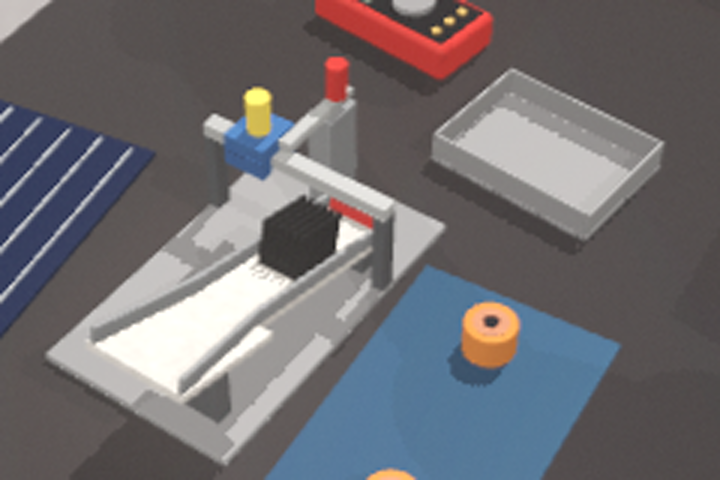

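The crops show the chute sloping up to the lower right. In the scene crop its upper wall ends are at full-image px (363,275) and (337,294). The black heatsink is at about (297,242), the tray is empty at about (257,180), and both knobs are clear. The four orange pucks are the chokes.

```bash
cat >> h.py <<'E'
def chute(q):
    """4x4 chute->world from (x,y,yaw)"""
    T=np.eye(4);T[:3,:3]=R.from_euler("ZY",[q[2],-np.deg2rad(15)]).as_matrix();T[:3,3]=[q[0],q[1],.034];return T
def cpt(q,P): return chute(q)[:3,:3]@np.asarray(P,float)+chute(q)[:3,3]
def lvl(q,d,l,z): # level coords: d uphill, l along +y
    c,s=np.cos(q[2]),np.sin(q[2]); return np.array([q[0]+c*d-s*l,q[1]+s*d+c*l,z])
E
python3 - <<'E'
from h import *
from scipy.optimize import least_squares
a=cam("scene");b=cam("side")
S=lambda u,v:np.array([u/3+205,v/3+130]);D=lambda u,v:np.array([u/3+220,v/3+150])
obs=[(a,S(473,434),'c',(.255,.036,.012)),(a,S(397,493),'c',(.255,-.036,.012)),(b,D(95,333),'c',(.255,-.036,.012)),(b,D(183,385),'c',(.255,.036,.012)),
(a,(258.5,236.0),'l',(.022,-.072,.121)),(b,(305.9,189),'l',(.022,-.072,.121)),
(a,S(475,441),'c',(.255,.038,0)),(a,S(399,503),'c',(.255,-.038,0))]
def f(q): return np.concatenate([proj(p,cpt(q,P) if k=='c' else lvl(q,*P))-u for p,u,k,P in obs])
best=min((least_squares(f,[.6,-.05,y],loss='soft_l1') for y in (0,1.57,3.1,-1.57)),key=lambda r:r.cost)
q=best.x;print(q,f(q).reshape(-1,2).round(1).tolist())
c,s=np.cos(q[2]),np.sin(q[2])
lk=tri([a,b],[(248.8,212.8),(331.6,175.8)]);yk=tri([a,b],[(258.5,236.0),(305.9,189)])
for n,X in (("lk",lk),("yk",yk)): d=X[:2]-q[:2];print(n,X.round(3),"lvl",(c*d[0]+s*d[1]).round(4),(-s*d[0]+c*d[1]).round(4))
hs=cpt(q,(.075,0,.018));print("hs",hs.round(4))
o=robot.get_obs();print("tool axes",R.from_quat(o["eef_rot"]).as_matrix().round(3).tolist(),o["position"])
E
```

```text
[ 0.58607946 -0.09071365  1.478939  ] [[-0.7, -0.9], [0.9, -0.6], [-0.9, -0.4], [-1.3, -0.6], [1.3, 1.1], [0.6, -0.8], [-0.0, -0.5], [0.5, -0.1]]
lk [ 0.632 -0.138  0.124] lvl -0.0431 -0.0503
yk [ 0.661 -0.078  0.119] lvl 0.0199 -0.073
hs [ 0.5923 -0.0232  0.0708]
tool axes [[0.945, 0.327, 0.0], [0.327, -0.945, -0.0], [0.0, 0.0, -1.0]] [ 0.18787823 -0.54348883  0.24232726]
```

Emit:
servo_tool:
  plan: [85,0.92,-0.6,0,0,85,0.92,-0.6,0,0,85,0.92,-0.6,0,0,85,0.92,-0.6,0,0,85,0.92,-0.6,0,0]

```text
clock: 2.28
position: [0.3572, -0.3252, 0.2425]
eef_rot: [0.986, 0.165, 0.0, 0.0]
contact_force: [-0.4, -0.7, 0.2]
opening: 0.995
gripper_force: 0.0
```

Emit:
servo_tool:
  plan: [85,0.92,-0.6,0,0,85,0.92,-0.6,0,0,85,0.92,-0.6,0,0,85,0.92,-0.6,0,0,85,0.92,-0.6,0,0]

```text
clock: 2.9
position: [0.5257, -0.1081, 0.2425]
eef_rot: [0.986, 0.166, 0.0, 0.0]
contact_force: [0.1, -1.3, -0.6]
opening: 0.995
gripper_force: 0.0
```

Emit:
servo_tool:
  plan: [85,0.92,-0.6,0,0,85,0.92,-0.6,0,0,85,0,0,0,-1,85,0,0,0,-1,85,0,0,0,-1]

```text
clock: 3.52
position: [0.5921, -0.0226, 0.2421]
eef_rot: [0.94, 0.342, -0.0, 0.0]
contact_force: [0.3, 0.2, -0.5]
opening: 0.996
gripper_force: 0.0
```

Emit:
servo_tool:
  plan: [85,0,0,0,-1,85,0,0,0,-1,85,0,0,0,-1,85,0,0,0,-1,85,0,0,0,-1]

```text
clock: 4.15
position: [0.5919, -0.0229, 0.2422]
eef_rot: [0.797, 0.604, -0.0, -0.0]
contact_force: [0.1, -0.1, -0.2]
opening: 0.998
gripper_force: 0.0
```

Emit:
servo_tool:
  plan: [85,0,0,0,-1,85,0,0,0,-0.54,85,0,0,0,0]

```text
clock: 4.53
position: [0.592, -0.0229, 0.2423]
eef_rot: [0.74, 0.673, -0.0, 0.0]
contact_force: [-1.0, 1.0, -0.2]
opening: 0.994
gripper_force: 0.0
```

Run:
```python
from h import *
p=cam("wrist");o=robot.get_obs();print(o["clock"],o["position"],o["joint_pos"].round(2),R.from_quat(o["eef_rot"]).as_matrix().round(3).tolist())
save(p,"w1.png")
np.savez("w1.npz",K=p["K"],Rc=p["Rc"],c=p["c"])
for c in("orange","yellow","red"): print(c,blobs(p,c))
```

```text
4.575 [ 0.59195934 -0.02292928  0.24226046] [-0.15  0.41  0.14  1.29 -0.    1.52] [[0.094, 0.996, -0.0], [0.996, -0.094, -0.0], [-0.0, -0.0, -1.0]]
orange [([159.2, 19.3], [135, 0, 44, 38, 861]), ([54.8, 12.8], [51, 6, 11, 17, 27]), ([62.4, 19.1], [52, 6, 16, 22, 39]), ([169.3, 98.4], [145, 78, 45, 40, 919]), ([65.6, 102.0], [56, 93, 17, 14, 27]), ([201.0, 252.3], [178, 234, 43, 42, 876]), ([417.3, 300.7], [413, 295, 13, 14, 26])]
yellow [([417.9, 291.0], [407, 281, 27, 24, 346])]
red [([328.3, 296.2], [299, 293, 58, 8, 380]), ([386.1, 369.3], [375, 351, 24, 36, 617])]
```

View pics/w1.png

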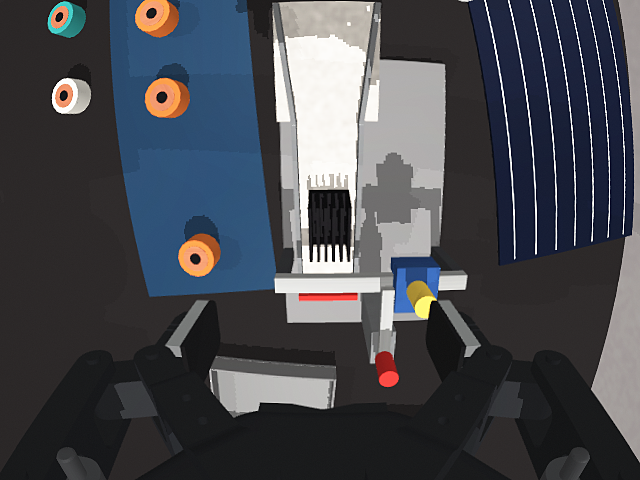

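The wrist picture shows the heatsink at (330,225) in the chute, with the red stop top at (328,297) under the bar. The yellow knob is at (418,291), the lock knob at (386,369), and three chokes on the mat at (200,254), (167,98) and (157,17). I'll check the chute fit against this view.

Run:
```python
from h import *
from scipy.optimize import least_squares
z=np.load("w1.npz");w=dict(K=z["K"],Rc=z["Rc"],c=z["c"],fish=True)
q0=np.array([.58608,-.09071,1.47894])
a=cam("scene");b=cam("side")
S=lambda u,v:np.array([u/3+205,v/3+130]);D=lambda u,v:np.array([u/3+220,v/3+150])
W=[(w,(277,4),'c',(.255,.036,.012)),(w,(379,4),'c',(.255,-.036,.012)),(w,(299,297),'c',(-.002,.028,.02)),(w,(357,297),'c',(-.002,-.028,.02)),(w,(296.5,122),'c',(.16,.026,.012)),(w,(359,122),'c',(.16,-.026,.012)),(w,(418,291),'l',(.022,-.072,.121)),
(w,(309,191),'c',(.1,.017,.036)),(w,(351,191),'c',(.1,-.017,.036))]
O=[(a,S(473,434),'c',(.255,.036,.012)),(a,S(397,493),'c',(.255,-.036,.012)),(b,D(95,333),'c',(.255,-.036,.012)),(b,D(183,385),'c',(.255,.036,.012)),
(a,(258.5,236.0),'l',(.022,-.072,.121)),(b,(305.9,189),'l',(.022,-.072,.121))]
def f(q,obs): return np.concatenate([proj(p,cpt(q,P) if k=='c' else lvl(q,*P))-u for p,u,k,P in obs])
print(f(q0,W).reshape(-1,2).round(1).tolist())
r=least_squares(lambda q:np.r_[f(q,W),f(q,O)],q0,loss='soft_l1');q=r.x
print(q,f(q,W).reshape(-1,2).round(1).tolist(),f(q,O).reshape(-1,2).round(1).tolist())
print("lock",at_z(w,(386.1,369.3),.119),"yk",at_z(w,(418,291),.121), [at_z(w,u,.02).round(3) for u in((199,254),(167,98),(157,17))])
for uv in ((211,357),(336,365)): print("tray far corners",at_z(w,uv,.028).round(3))
for uv in ((188,65),(262,145),(50,148)): print("tray sc",at_z(a,S(*uv),.028).round(3))
for uv in ((512,70),(662,146),(583,216),(433,141)): print("tray sd",at_z(b,D(*uv),.028).round(3))
hs=cpt(q,(.075,0,.018));print(hs,totool(robot.get_obs(),hs))
```

```text
[[-3.3, -9.0], [-3.7, -8.9], [-4.2, -3.9], [-3.1, -3.9], [-6.2, -3.4], [-0.3, -3.4], [1.0, 3.3], [-6.7, 11.5], [-4.1, 11.5]]
[ 0.5891709  -0.09349736  1.48347366] [[-0.3, -5.9], [-0.5, -5.8], [-0.6, -1.3], [0.4, -1.7], [-2.7, -0.1], [3.2, -0.3], [4.8, 5.7], [-2.8, 14.8], [-0.3, 14.6]] [[-2.3, -1.1], [-0.6, -0.7], [-1.0, -1.7], [-1.3, -2.1], [-0.4, 1.3], [0.0, -1.9]]
lock [ 0.63317072 -0.14402558  0.119     ] yk [ 0.65896635 -0.07255328  0.121     ] [array([ 0.458, -0.058,  0.02 ]), array([0.448, 0.105, 0.02 ]), array([0.443, 0.194, 0.02 ])]
tray far corners [ 0.447 -0.18   0.028]
tray far corners [ 0.589 -0.199  0.028]
tray sc [ 0.422 -0.297  0.028]
tray sc [ 0.443 -0.187  0.028]
tray sc [ 0.568 -0.321  0.028]
tray sd [ 0.568 -0.322  0.028]
tray sd [ 0.423 -0.295  0.028]
tray sd [ 0.444 -0.19   0.028]
tray sd [ 0.583 -0.209  0.028]
[ 0.59508261 -0.02596995  0.07079809] [-0.00275244  0.00339094  0.17148743]
```

Emit:
servo_tool:
  plan: [60,0.04,0.07,0.9,0,60,0,0,0.9,0,60,0,0,0.7,0,60,0,0,0.4,0,60,0,0,0.26,0]
  squeeze: 40

```text
clock: 5.3
position: [0.595, -0.0212, 0.0831]
eef_rot: [0.739, 0.673, -0.001, -0.001]
contact_force: [-0.7, -0.2, 0.7]
opening: 0.701
gripper_force: 0.0
```

Emit:
servo_tool:
  plan: [60,0,0,0,0,20,0,0,0,0,20,0,0,0,0,20,0,0,0,0,20,0,0,0,0]

```text
clock: 5.92
position: [0.5968, -0.0214, 0.0857]
eef_rot: [0.739, 0.673, 0.001, 0.001]
contact_force: [-0.4, 0.2, 6.1]
opening: 0.39
gripper_force: 41.3
```

Emit:
servo_tool:
  plan: [20,0,0,0,0,20,0,0,0,0,20,0,0,-0.1,0,20,0,0,-0.4,0,20,0,0,-0.6,0]

```text
clock: 6.55
position: [0.5941, -0.021, 0.1386]
eef_rot: [0.739, 0.673, -0.001, -0.001]
contact_force: [-0.1, 0.3, -1.2]
opening: 0.388
gripper_force: 40.5
```

Emit:
servo_tool:
  plan: [20,0,0,-0.8,0,20,0,0,-0.8,0,20,-0.95,-0.27,0,0,20,-0.95,-0.27,0,0,20,-0.95,-0.27,0,0]

```text
clock: 7.18
position: [0.5412, -0.1604, 0.2192]
eef_rot: [0.739, 0.674, -0.0, -0.0]
contact_force: [0.6, -0.9, -1.0]
opening: 0.387
gripper_force: 40.6
```

Emit:
servo_tool:
  plan: [20,-0.95,-0.27,0,0,20,-0.95,-0.27,0,0,20,0,0,0.9,0,20,0,0,0.9,0,20,0,0,0.8,0]

```text
clock: 7.8
position: [0.5054, -0.2512, 0.0876]
eef_rot: [0.739, 0.673, -0.0, -0.001]
contact_force: [0.1, 1.0, -0.7]
opening: 0.39
gripper_force: 40.6
```

Emit:
servo_tool:
  plan: [20,0,0,0.5,0,20,0,0,0.3,0,20,0,0,0.05,0,20,0,0,0.05,0,20,0,0,0,0]

```text
clock: 8.43
position: [0.5071, -0.2519, 0.0453]
eef_rot: [0.739, 0.673, 0.0, 0.001]
contact_force: [0.2, -1.0, -1.5]
opening: 0.391
gripper_force: 25.7
```

Emit:
servo_tool:
  plan: [50,0,0,0,0,50,0,0,0,0,50,0,0,0,0,50,0,0,-0.2,0,50,0,0,-0.6,0]

```text
clock: 9.05
position: [0.505, -0.2506, 0.0837]
eef_rot: [0.739, 0.673, -0.001, -0.002]
contact_force: [0.2, -0.8, -0.7]
opening: 0.585
gripper_force: 0.0
```

Emit:
servo_tool:
  plan: [70,0,0,-1,0,70,0,0,-1,0,70,0,0,-0.8,0,70,0,0,0,0]

```text
clock: 9.55
position: [0.5085, -0.2528, 0.2291]
eef_rot: [0.739, 0.673, 0.001, 0.004]
contact_force: [0.3, 0.3, -1.0]
opening: 0.817
gripper_force: 0.0
```

Run:
```python
from h import *
p=cam("wrist");o=robot.get_obs();print(o["clock"],o["position"],o["joint_pos"].round(2))
a=cam("scene");b=cam("side")
for c,s in ((a,"a"),(b,"b")): print([(ce,at_z(c,ce,.018).round(3)) for ce,st in blobs(c,"orange")])
h1=save(b,"x.png",(340,150,460,240),1)
im=np.hstack([cv2.resize(b["frame"][150:240,340:460],(400,300)),cv2.resize(a["frame"][140:215,210:310],(400,300))])
cv2.imwrite("pics/tray1.png",im[:,:,::-1])
```

```text
9.6 [ 0.50744976 -0.2521329   0.22656768] [-0.57  0.36  0.02  1.22 -0.    1.09]
[([36.1, 78.4], array([ 0.676, -1.005,  0.018])), ([326.1, 211.8], array([ 0.457, -0.056,  0.018])), ([379.2, 247.3], array([0.448, 0.111, 0.018])), ([409.9, 267.6], array([0.442, 0.201, 0.018])), ([438.9, 298.8], array([0.462, 0.302, 0.018]))]
[([382.5, 263.2], array([ 0.455, -0.049,  0.018])), ([349.6, 321.0], array([0.444, 0.116, 0.018])), ([327.8, 357.4], array([0.439, 0.206, 0.018])), ([288.1, 396.1], array([0.46 , 0.305, 0.018]))]
```

View pics/tray1.png

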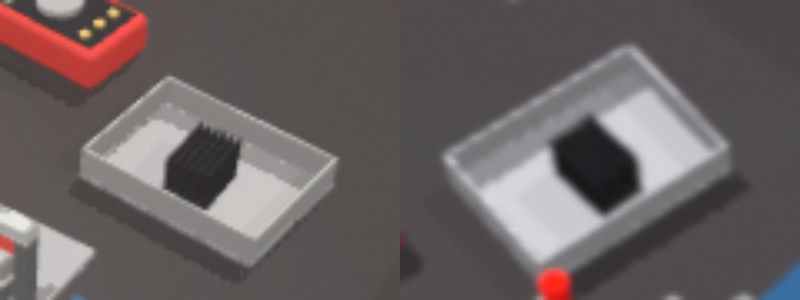

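The left panel (side view) and right panel (scene view) both show the heatsink sitting inside the tray. On to the first choke.

Emit:
servo_tool:
  plan: [80,0.96,-0.345,0.4,0,80,0.96,-0.345,0.4,0,80,0.96,-0.345,0.4,0,80,0.96,-0.345,0.4,0,80,0,0,0,0]

```text
clock: 10.32
position: [0.4505, -0.0502, 0.1408]
eef_rot: [0.738, 0.675, -0.002, -0.004]
contact_force: [-0.1, -0.1, -0.2]
opening: 0.937
gripper_force: 0.0
```

```bash
cat >> h.py <<'E'
from scipy.optimize import least_squares
Q=np.array([.5892,-.0935,1.4835])
def sil(p,X,axis=(0,0,1)):
    """bbox of a choke's silhouette with centre X"""
    ax=np.asarray(axis,float); t=np.linspace(0,2*np.pi,48,endpoint=False)
    e1=np.cross(ax,[1,0,.1]);e1/=np.linalg.norm(e1);e2=np.cross(ax,e1)
    P=np.array([proj(p,np.asarray(X)+s*.014*ax+.02*(np.cos(a)*e1+np.sin(a)*e2)) for s in(-1,1) for a in t])
    return P
def chokes(p,mn=80):
    """positions of orange pucks on the bench (z=.014)"""
    out=[]
    for ce,(x,y,w,h,n) in blobs(p,"orange",mn):
        if x<=1 or y<=1 or x+w>=639 or y+h>=479: continue
        X0=at_z(p,ce,.018)[:2]
        if not(.3<np.hypot(*X0)<.8): continue
        def f(q):
            P=sil(p,(q[0],q[1],.014));return np.r_[P.min(0)-[x-.5,y-.5],P.max(0)-[x+w-.5,y+h-.5]]
        r=least_squares(f,X0);out.append((r.x.round(4).tolist(),round(float(np.abs(r.fun).max()),1)))
    return out
def chokes_all():
    for n in("scene","side"): print(n,chokes(cam(n)))
def toolmove(target):
    o=robot.get_obs();print("t",round(o["clock"],2),"pos",o["position"].round(4),"move units",(totool(o,target)/.05).round(2))
E
python3 - <<'E'
from h import *
o=robot.get_obs();print(o["position"],o["opening"])
print("w",chokes(cam("wrist"))); chokes_all()
E
```

```text
[ 0.45047716 -0.05019709  0.14084783] 0.9366921690554134
w [([0.4561, -0.06], 0.9)]
scene [([0.4542, -0.0584], 0.6), ([0.4445, 0.1091], 0.6), ([0.4387, 0.1991], 0.6), ([0.4597, 0.3008], 0.4)]
side [([0.4585, -0.0571], 1.3), ([0.4482, 0.1084], 0.6), ([0.4429, 0.199], 1.1), ([0.4635, 0.3002], 1.0)]
```

Emit:
servo_tool:
  plan: [80,-0.15,0.13,0.4,0,80,0,0,0.8,0,80,0,0,0.6,0,80,0,0,0.4,0,80,0,0,0.1,0]

```text
clock: 11.1
position: [0.4611, -0.063, 0.0283]
eef_rot: [0.74, 0.673, -0.0, -0.001]
contact_force: [0.2, 0.5, -0.1]
opening: 0.935
gripper_force: 0.0
```

Emit:
servo_tool:
  plan: [25,0,0,0,0,25,0,0,0,0,25,0,0,0,0,25,0,0,0,0,25,0,0,0,0]

```text
clock: 11.72
position: [0.4623, -0.0624, 0.0306]
eef_rot: [0.739, 0.673, 0.0, 0.001]
contact_force: [-0.7, -1.2, 6.3]
opening: 0.441
gripper_force: 39.6
```

Emit:
servo_tool:
  plan: [25,0,0,0,0,25,0,0,-0.1,0,25,0,0,-0.4,0,25,0,0,-0.8,0,25,0,0,-0.9,0]

```text
clock: 12.35
position: [0.4605, -0.0616, 0.1403]
eef_rot: [0.739, 0.673, -0.0, -0.001]
contact_force: [0.6, -0.4, -0.5]
opening: 0.439
gripper_force: 40.3
```

Emit:
servo_tool:
  plan: [25,0,0,-0.9,0,25,0,0,-0.5,0,25,0,0,0,0]

```text
clock: 12.72
position: [0.4629, -0.0623, 0.2116]
eef_rot: [0.739, 0.673, 0.001, 0.002]
contact_force: [0.7, 0.4, -0.8]
opening: 0.444
gripper_force: 40.3
```

Run:
```python
from h import *
T=cpt(Q,(.205,0,0));toolmove([T[0],T[1],.119]);print(T)
```

```text
t 12.72 pos [ 0.4629 -0.0623  0.2116] move units [3.57 2.54 1.86]
[0.60646402 0.10376077 0.0870579 ]
```

Emit:
servo_tool:
  plan: [25,0.9,0.65,0,0,25,0.9,0.65,0,0,25,0.9,0.65,0,0,25,0.78,0.59,0,0,25,0,0,0.5,0]

```text
clock: 13.35
position: [0.6069, 0.1024, 0.1836]
eef_rot: [0.738, 0.675, 0.002, 0.001]
contact_force: [-0.8, -0.5, -1.1]
opening: 0.443
gripper_force: 40.5
```

Emit:
servo_tool:
  plan: [25,0,0,0.6,0,25,0,0,0.4,0,25,0,0,0.15,0,25,0,0,0.05,0,25,0,0,0,0]

```text
clock: 13.98
position: [0.6042, 0.0995, 0.1247]
eef_rot: [0.739, 0.673, 0.0, 0.0]
contact_force: [0.4, 0.6, -0.5]
opening: 0.437
gripper_force: 40.5
```

Emit:
servo_tool:
  plan: [25,0,0.04,0.03,0,25,0,0,0,0,56,0,0,0,0,56,0,0,0,0,56,0,0,0,0]

```text
clock: 14.6
position: [0.606, 0.0993, 0.1229]
eef_rot: [0.739, 0.673, 0.0, 0.0]
contact_force: [0.5, -0.1, -0.8]
opening: 0.653
gripper_force: 0.0
```

Emit:
servo_tool:
  plan: [56,0,0,-0.2,0,56,0,0,-0.7,0,56,0,0,-0.5,0,20,0.6,0,0,0,0,0.8,0,0,0]

```text
clock: 15.22
position: [0.6132, 0.169, 0.1944]
eef_rot: [0.74, 0.673, 0.001, 0.001]
contact_force: [1.0, -0.3, 0.2]
opening: 0.239
gripper_force: 0.0
```

Run:
```python
from h import *
b=cam("side");a=cam("scene");w=cam("wrist")
im=np.hstack([cv2.resize(b["frame"][170:320,230:390],(400,375)),cv2.resize(w["frame"],(400,375))])
cv2.imwrite("pics/load1.png",im[:,:,::-1])
def inchute(p):
    for ce,(x,y,ww,h,n) in blobs(p,"orange",60):
        v=ray(p,ce);T=chute(Q);nz=T[:3,2];s=np.dot(T[:3,3]+.018*nz-p["c"],nz)/np.dot(v,nz)
        X=T[:3,:3].T@(p["c"]+s*v-T[:3,3])
        if abs(X[1])<.05: print("chute",X.round(3),n)
inchute(a);inchute(b);inchute(w)
d=.2402;L=lvl(Q,d,0,.1168);toolmove(L)
```

```text
chute [ 0.206 -0.003  0.018] 174
chute [0.214 0.006 0.018] 252
chute [0.221 0.001 0.018] 372
t 15.38 pos [0.6126 0.1706 0.1934] move units [-0.5  -0.    1.53]
```

View pics/load1.png

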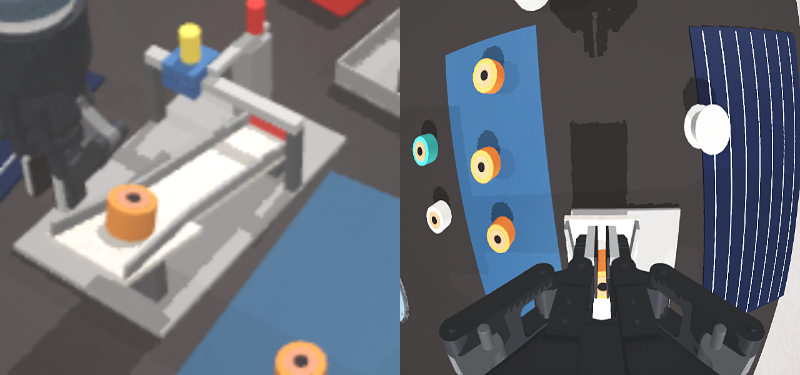

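The left panel (side view) shows choke 1 lying flat in the chute near the upper end. The right panel (wrist view) shows three chokes still on the mat. Now I'll push it down.

Emit:
servo_tool:
  plan: [0,-0.42,0,0,0,0,0,0,0.5,0,0,0,0,0.6,0,0,0,0,0.35,0,0,0,0,0.06,0]

```text
clock: 16.0
position: [0.6091, 0.1456, 0.116]
eef_rot: [0.74, 0.672, -0.002, -0.001]
contact_force: [0.3, -0.2, 0.3]
opening: -0.002
gripper_force: 0.0
```

Emit:
servo_tool:
  plan: [0,-0.35,0,0.094,0,0,-0.35,0,0.094,0,0,-0.35,0,0.094,0,0,-0.35,0,0.094,0,0,-0.2,0,0.054,0]

```text
clock: 16.62
position: [0.6027, 0.067, 0.0955]
eef_rot: [0.74, 0.673, -0.0, -0.0]
contact_force: [0.8, 0.6, 0.7]
opening: 0.003
gripper_force: 0.2
```

Emit:
servo_tool:
  plan: [0,0,0,0,0]

```text
clock: 16.75
position: [0.6027, 0.0676, 0.0955]
eef_rot: [0.74, 0.673, -0.0, -0.0]
contact_force: [0.0, -0.3, -0.5]
opening: -0.001
gripper_force: 0.0
```

```bash
cat >> h.py <<'E'
def inchute(p):
    T=chute(Q);nz=T[:3,2]
    for ce,(x,y,ww,h,n) in blobs(p,"orange",60):
        v=ray(p,ce);s=np.dot(T[:3,3]+.018*nz-p["c"],nz)/np.dot(v,nz)
        X0=T[:3,:3].T@(p["c"]+s*v-T[:3,3])
        if abs(X0[1])>.05 or not 0<X0[0]<.27: continue
        def f(q):
            P=sil(p,cpt(Q,(q[0],q[1],.014)),nz);return np.r_[P.min(0)-[x-.5,y-.5],P.max(0)-[x+ww-.5,y+h-.5]]
        r=least_squares(f,X0[:2]);print("chute",X0.round(3),n,r.x.round(4),round(float(np.abs(r.fun).max()),1))
def edge():
    """chute x at which a closed finger's front stands"""
    o=robot.get_obs();c,s=np.cos(Q[2]),np.sin(Q[2]);d=o["position"][:2]-Q[:2]
    dd=c*d[0]+s*d[1];l=-s*d[0]+c*d[1];print("d",dd.round(4),"l",l.round(4),"edge x",((dd-.0084)/.966).round(4),"z",o["position"][2],"want z",(.0547+.2588*(dd-.0084)/.966).round(4),o["contact_force"].round(1))
E
python3 - <<'E'
from h import *
edge();inchute(cam("side"));inchute(cam("scene"))
E
```

```text
d 0.1616 l 0.0006 edge x 0.1586 z 0.09545743475268073 want z 0.0958 [ 0.  -0.3 -0.5]
chute [0.151 0.016 0.018] 103 [0.1433 0.009 ] 4.6
```

Emit:
servo_tool:
  plan: [0,0.1,0,-0.5,0,0,0,0,-0.9,0,60,0,0,-0.7,0,80,0.15,-0.95,0,0,80,0.15,-0.95,0,0]

```text
clock: 17.48
position: [0.5103, 0.0981, 0.2016]
eef_rot: [0.739, 0.674, 0.001, 0.001]
contact_force: [-0.2, 0.1, 0.4]
opening: 0.636
gripper_force: 0.0
```

Emit:
servo_tool:
  plan: [80,0.12,-0.95,0,0,80,0,-0.34,0.5,0,80,0,0,0.6,0,80,0,0,0,0]

```text
clock: 17.98
position: [0.4445, 0.1096, 0.1444]
eef_rot: [0.739, 0.674, -0.002, -0.001]
contact_force: [0.6, 0.4, -0.2]
opening: 0.942
gripper_force: 0.0
```

Run:
```python
from h import *
w=cam("wrist");r=chokes(w);print("w",r);inchute(cam("side"));chokes_all()
o=robot.get_obs()["position"]
n=min(r,key=lambda c:np.hypot(c[0][0]-o[0],c[0][1]-o[1]))[0];toolmove([*n,.027])
```

```text
w [([0.4468, 0.1145], 12.0), ([0.6515, -0.0041], 5.4)]
chute [0.15  0.006 0.018] 225 [ 0.1392 -0.0006] 1.3
scene [([0.4445, 0.1091], 0.6), ([0.5686, 0.007], 0.7), ([0.4387, 0.1991], 0.6), ([0.4597, 0.3008], 0.4)]
side [([0.6391, -0.0166], 0.8), ([0.4482, 0.1084], 0.6), ([0.4429, 0.199], 1.1), ([0.4635, 0.3002], 1.0)]
t 18.18 pos [0.448  0.1094 0.1471] move units [ 0.1  -0.04  2.4 ]
```

Emit:
servo_tool:
  plan: [80,0,-0.03,0.6,0,80,0,0,0.8,0,80,0,0,0.6,0,80,0,0,0.35,0,80,0,0,0.1,0]

```text
clock: 18.8
position: [0.4455, 0.1093, 0.0231]
eef_rot: [0.739, 0.673, -0.0, -0.0]
contact_force: [-0.8, 0.2, 0.9]
opening: 0.941
gripper_force: 0.0
```

Emit:
servo_tool:
  plan: [25,0,0,0,0,25,0,0,0,0,25,0,0,0,0,25,0,0,0,0,25,0,0,0,0]

```text
clock: 19.42
position: [0.4464, 0.1094, 0.0246]
eef_rot: [0.739, 0.673, 0.001, 0.001]
contact_force: [-0.3, 0.2, 5.9]
opening: 0.451
gripper_force: 39.7
```

Emit:
servo_tool:
  plan: [25,0,0,0,0,25,0,0,-0.1,0,25,0,0,-0.4,0,25,0,0,-0.8,0,25,0,0,-0.9,0]

```text
clock: 20.05
position: [0.4443, 0.1092, 0.1343]
eef_rot: [0.739, 0.673, -0.001, -0.0]
contact_force: [0.1, 0.3, -0.9]
opening: 0.447
gripper_force: 40.3
```

Emit:
servo_tool:
  plan: [25,0,0,-0.9,0,25,0,0,-0.5,0,25,0,0,0,0]

```text
clock: 20.42
position: [0.4468, 0.1095, 0.2056]
eef_rot: [0.739, 0.673, 0.002, 0.002]
contact_force: [0.0, -0.7, -1.2]
opening: 0.451
gripper_force: 40.3
```

Run:
```python
from h import *
T=cpt(Q,(.205,0,0));toolmove([T[0],T[1],.124])
```

```text
t 20.43 pos [0.4468 0.1095 0.2056] move units [0.18 3.18 1.65]
```

Emit:
servo_tool:
  plan: [25,0.05,0.85,0,0,25,0.05,0.85,0,0,25,0.05,0.85,0,0,25,0.03,0.63,0,0,25,0,0,0.5,0]

```text
clock: 21.05
position: [0.6074, 0.1032, 0.1775]
eef_rot: [0.74, 0.673, 0.001, 0.001]
contact_force: [-0.7, 0.3, -0.8]
opening: 0.447
gripper_force: 40.5
```

Emit:
servo_tool:
  plan: [25,0,0,0.6,0,25,0,0,0.4,0,25,0,0,0.15,0,25,0,0,0.07,0,25,0,0,0,0]

```text
clock: 21.68
position: [0.6045, 0.1035, 0.1176]
eef_rot: [0.739, 0.673, 0.0, 0.0]
contact_force: [-0.1, -0.4, -0.5]
opening: 0.45
gripper_force: 40.5
```

Emit:
servo_tool:
  plan: [25,0,0,0,0,56,0,0,0,0,56,0,0,0,0,56,0,0,0,0]

```text
clock: 22.18
position: [0.6044, 0.1035, 0.1175]
eef_rot: [0.739, 0.673, 0.0, 0.0]
contact_force: [0.7, -1.0, 0.2]
opening: 0.653
gripper_force: 0.0
```

Emit:
servo_tool:
  plan: [56,0,0,-0.2,0,56,0,0,-0.7,0,56,0,0,-0.5,0,20,0.5,0,0,0,0,0.5,0,0,0]

```text
clock: 22.8
position: [0.6097, 0.1536, 0.1888]
eef_rot: [0.74, 0.673, 0.001, 0.001]
contact_force: [-0.5, -0.5, -0.6]
opening: 0.236
gripper_force: 0.0
```

Run:
```python
from h import *
inchute(cam("side"));inchute(cam("scene"))
toolmove(lvl(Q,.2452,0,.1168))
```

```text
chute [0.186 0.009 0.018] 482 [0.1736 0.0028] 7.8
chute [ 0.144 -0.     0.018] 204 [0.1362 0.0038] 0.7
chute [ 0.207 -0.004  0.018] 147 [0.2002 0.0053] 0.8
t 22.9 pos [0.6092 0.1554 0.1881] move units [-0.09  0.03  1.43]
```

Emit:
servo_tool:
  plan: [0,-0.09,0.03,0,0,0,0,0,0.5,0,0,0,0,0.6,0,0,0,0,0.3,0,0,0,0,0.03,0]

```text
clock: 23.52
position: [0.6091, 0.1478, 0.1148]
eef_rot: [0.74, 0.673, -0.001, -0.001]
contact_force: [0.3, 0.3, 0.6]
opening: 0.003
gripper_force: 0.0
```

Emit:
servo_tool:
  plan: [0,-0.35,0,0.094,0,0,-0.35,0,0.094,0,0,-0.35,0,0.094,0,0,-0.35,0,0.094,0,0,-0.22,0,0.06,0]

```text
clock: 24.15
position: [0.6023, 0.0665, 0.0938]
eef_rot: [0.74, 0.673, -0.0, -0.0]
contact_force: [0.2, 1.0, -0.0]
opening: -0.001
gripper_force: 0.4
```

Emit:
servo_tool:
  plan: [0,0,0,0,0]

```text
clock: 24.28
position: [0.6021, 0.0669, 0.0936]
eef_rot: [0.74, 0.673, -0.0, -0.0]
contact_force: [0.1, 0.4, -0.5]
opening: 0.005
gripper_force: 0.0
```

Run:
```python
from h import *
edge();chokes_all();toolmove([.441,.199,.2])
```

```text
d 0.1609 l 0.0012 edge x 0.1579 z 0.09360625813469652 want z 0.0956 [ 0.1  0.4 -0.5]
scene [([0.5722, -0.0329], 0.4), ([0.4387, 0.1991], 0.6), ([0.4589, 0.3017], 0.6)]
side [([0.6265, -0.0325], 3.0), ([0.4429, 0.199], 1.1), ([0.4635, 0.3002], 1.0)]
t 24.38 pos [0.6024 0.068  0.0939] move units [ 2.31 -3.46 -2.12]
```

Emit:
servo_tool:
  plan: [0,0.1,0,-0.5,0,0,0,0,-0.9,0,60,0,0,-0.72,0,80,0.55,-0.87,0,0,80,0.55,-0.87,0,0]

```text
clock: 25.0
position: [0.5214, 0.1371, 0.2008]
eef_rot: [0.739, 0.673, 0.001, 0.001]
contact_force: [-0.3, 0.1, -0.2]
opening: 0.638
gripper_force: 0.0
```

Emit:
servo_tool:
  plan: [80,0.55,-0.87,0,0,80,0.55,-0.87,0,0,80,0,0,0.5,0,80,0,0,0.6,0,80,0,0,0,0]

```text
clock: 25.62
position: [0.4377, 0.1987, 0.1433]
eef_rot: [0.739, 0.674, -0.002, -0.001]
contact_force: [0.6, -0.3, 0.4]
opening: 0.936
gripper_force: 0.0
```

Run:
```python
from h import *
inchute(cam("side"));chokes_all()
toolmove([.441,.199,.025])
```

```text
chute [0.155 0.002 0.018] 107 [ 0.1454 -0.0049] 6.5
scene [([0.5685, -0.0115], 7.2), ([0.4387, 0.1991], 0.6), ([0.4589, 0.3017], 0.6)]
side [([0.6478, -0.0138], 5.7), ([0.4429, 0.199], 1.1), ([0.4635, 0.3002], 1.0)]
t 25.77 pos [0.4407 0.1991 0.1461] move units [-0.    0.    2.42]
```

Emit:
servo_tool:
  plan: [80,0,0,0.6,0,80,0,0,0.8,0,80,0,0,0.6,0,80,0,0,0.32,0,80,0,0,0.1,0]

```text
clock: 26.4
position: [0.4405, 0.1987, 0.0241]
eef_rot: [0.739, 0.673, 0.0, 0.0]
contact_force: [-0.5, 0.2, 0.6]
opening: 0.933
gripper_force: 0.0
```

Emit:
servo_tool:
  plan: [25,0,0,0,0,25,0,0,0,0,25,0,0,0,0,25,0,0,0,0,25,0,0,0,0]

```text
clock: 27.02
position: [0.4411, 0.199, 0.0254]
eef_rot: [0.739, 0.673, 0.001, 0.001]
contact_force: [-0.5, -0.2, 5.4]
opening: 0.449
gripper_force: 39.7
```

Emit:
servo_tool:
  plan: [25,0,0,0,0,25,0,0,-0.1,0,25,0,0,-0.4,0,25,0,0,-0.8,0,25,0,0,-0.9,0]

```text
clock: 27.65
position: [0.4391, 0.1985, 0.1349]
eef_rot: [0.739, 0.673, -0.001, -0.0]
contact_force: [0.8, 0.1, -1.0]
opening: 0.448
gripper_force: 40.3
```

Emit:
servo_tool:
  plan: [25,0,0,-0.9,0,25,0,0,-0.5,0,25,0,0,0,0]

```text
clock: 28.02
position: [0.4415, 0.1992, 0.2063]
eef_rot: [0.739, 0.673, 0.002, 0.001]
contact_force: [1.0, 0.8, -0.9]
opening: 0.445
gripper_force: 40.3
```

Run:
```python
from h import *
T=cpt(Q,(.205,0,0));toolmove([T[0],T[1],.118]);inchute(cam("side"))
```

```text
t 28.02 pos [0.4415 0.1992 0.2063] move units [-1.6   3.45  1.78]
```

Emit:
servo_tool:
  plan: [25,-0.4,0.87,0,0,25,-0.4,0.87,0,0,25,-0.4,0.87,0,0,25,-0.4,0.87,0,0,25,0,0,0.5,0]

```text
clock: 28.7
position: [0.6094, 0.1007, 0.1779]
eef_rot: [0.74, 0.672, 0.001, 0.001]
contact_force: [-0.1, 0.7, -1.4]
opening: 0.449
gripper_force: 40.5
```

Emit:
servo_tool:
  plan: [25,0,0,0.6,0,25,0,0,0.4,0,25,0,0,0.15,0,25,0,0,0.08,0,25,0,0,0,0]

```text
clock: 29.32
position: [0.6059, 0.1029, 0.1178]
eef_rot: [0.739, 0.673, 0.0, 0.0]
contact_force: [0.2, 0.2, -1.3]
opening: 0.447
gripper_force: 40.5
```

Emit:
servo_tool:
  plan: [25,0,0,0,0,56,0,0,0,0,56,0,0,0,0,56,0,0,0,0]

```text
clock: 29.82
position: [0.6059, 0.1029, 0.1177]
eef_rot: [0.739, 0.673, 0.0, 0.0]
contact_force: [0.2, -0.1, -0.1]
opening: 0.652
gripper_force: 0.0
```

Emit:
servo_tool:
  plan: [56,0,0,-0.2,0,56,0,0,-0.7,0,56,0,0,-0.5,0,20,0.5,0,0,0,0,0.5,0,0,0]

```text
clock: 30.45
position: [0.6111, 0.153, 0.1891]
eef_rot: [0.74, 0.673, 0.001, 0.001]
contact_force: [0.5, -0.3, 0.8]
opening: 0.235
gripper_force: 0.0
```

Run:
```python
from h import *
inchute(cam("side"));inchute(cam("scene"))
toolmove(lvl(Q,.2452,0,.1168))
```

```text
chute [0.132 0.008 0.018] 335 [0.1213 0.0027] 3.6
chute [0.213 0.007 0.018] 259 [ 0.2017 -0.0012] 1.4
chute [0.124 0.002 0.018] 393 [0.1159 0.0043] 5.9
chute [ 0.209 -0.008  0.018] 149 [ 2.026e-01 -1.000e-04] 1.4
t 30.55 pos [0.6107 0.1548 0.1884] move units [-0.08  0.    1.43]
```

Emit:
servo_tool:
  plan: [0,-0.09,0,0,0,0,0,0,0.5,0,0,0,0,0.6,0,0,0,0,0.3,0,0,0,0,0.03,0]

```text
clock: 31.18
position: [0.6091, 0.1472, 0.115]
eef_rot: [0.74, 0.673, -0.001, -0.001]
contact_force: [-0.9, -0.1, -0.1]
opening: 0.0
gripper_force: 0.0
```

Emit:
servo_tool:
  plan: [0,-0.35,0,0.092,0,0,-0.35,0,0.092,0,0,-0.35,0,0.092,0,0,-0.35,0,0.092,0,0,-0.22,0,0.055,0]

```text
clock: 31.8
position: [0.6022, 0.066, 0.0946]
eef_rot: [0.74, 0.673, -0.0, -0.0]
contact_force: [-0.0, 0.4, 0.6]
opening: 0.002
gripper_force: 0.6
```

Emit:
servo_tool:
  plan: [0,0,0,0,0]

```text
clock: 31.92
position: [0.602, 0.0664, 0.0945]
eef_rot: [0.74, 0.673, -0.0, -0.0]
contact_force: [-0.3, 0.5, -0.1]
opening: -0.004
gripper_force: 0.0
```

Run:
```python
from h import *
edge();chokes_all();toolmove([.4613,.301,.2])
```

```text
d 0.1604 l 0.0012 edge x 0.1573 z 0.09445066331043442 want z 0.0954 [-0.3  0.5 -0.1]
scene [([0.5723, -0.0498], 4.7), ([0.4589, 0.3017], 0.6)]
side [([0.623, -0.0502], 8.6), ([0.4635, 0.3002], 1.0)]
t 32.02 pos [0.6023 0.0675 0.0947] move units [ 4.39 -3.24 -2.1 ]
```

Emit:
servo_tool:
  plan: [0,0.1,0,-0.5,0,0,0,0,-0.9,0,60,0,0,-0.7,0,80,0.86,-0.65,0,0,80,0.86,-0.65,0,0]

```text
clock: 32.65
position: [0.5463, 0.1655, 0.2007]
eef_rot: [0.739, 0.673, 0.001, 0.0]
contact_force: [-0.1, 0.9, -0.6]
opening: 0.637
gripper_force: 0.0
```

Emit:
servo_tool:
  plan: [80,0.86,-0.65,0,0,80,0.86,-0.65,0,0,80,0.85,-0.64,0,0,80,0,0,0.6,0,80,0,0,0.5,0]

```text
clock: 33.28
position: [0.4608, 0.3027, 0.1444]
eef_rot: [0.738, 0.675, 0.0, 0.0]
contact_force: [-0.3, -0.5, -0.4]
opening: 0.939
gripper_force: 0.0
```

Emit:
servo_tool:
  plan: [80,0,0,0,0]

```text
clock: 33.4
position: [0.4595, 0.301, 0.143]
eef_rot: [0.739, 0.674, -0.002, -0.001]
contact_force: [-0.4, -0.2, 1.0]
opening: 0.936
gripper_force: 0.0
```

Run:
```python
from h import *
chokes_all()
toolmove([.4613,.301,.025])
```

```text
scene [([0.5723, -0.0281], 11.2), ([0.4589, 0.3017], 0.6)]
side [([0.6211, -0.0514], 7.6), ([0.4635, 0.3002], 1.0)]
t 33.5 pos [0.4616 0.3015 0.1454] move units [-0.01 -0.01  2.41]
```

Emit:
servo_tool:
  plan: [80,0,0,0.6,0,80,0,0,0.8,0,80,0,0,0.6,0,80,0,0,0.31,0,80,0,0,0.1,0]

```text
clock: 34.12
position: [0.462, 0.3013, 0.0245]
eef_rot: [0.739, 0.673, 0.0, 0.0]
contact_force: [0.3, 0.4, -0.7]
opening: 0.941
gripper_force: 0.0
```

Emit:
servo_tool:
  plan: [25,0,0,0,0,25,0,0,0,0,25,0,0,0,0,25,0,0,0,0,25,0,0,0,0]

```text
clock: 34.75
position: [0.4627, 0.3017, 0.0258]
eef_rot: [0.739, 0.673, 0.001, 0.0]
contact_force: [-0.4, -0.1, 5.9]
opening: 0.449
gripper_force: 39.9
```

Emit:
servo_tool:
  plan: [25,0,0,0,0,25,0,0,-0.1,0,25,0,0,-0.4,0,25,0,0,-0.8,0,25,0,0,-0.9,0]

```text
clock: 35.38
position: [0.4606, 0.3007, 0.1349]
eef_rot: [0.739, 0.673, -0.001, -0.0]
contact_force: [-0.1, -0.3, -0.6]
opening: 0.447
gripper_force: 40.3
```

Emit:
servo_tool:
  plan: [25,0,0,-0.9,0,25,0,0,-0.5,0,25,0,0,0,0]

```text
clock: 35.75
position: [0.463, 0.3019, 0.2066]
eef_rot: [0.739, 0.673, 0.002, 0.001]
contact_force: [-0.9, 0.8, -1.5]
opening: 0.448
gripper_force: 40.3
```

Run:
```python
from h import *
T=cpt(Q,(.205,0,0));toolmove([T[0],T[1],.118]);inchute(cam("side"));inchute(cam("scene"))
```

```text
t 35.75 pos [0.463  0.3019 0.2066] move units [-3.68  3.22  1.78]
chute [0.108 0.009 0.018] 424 [0.0992 0.0048] 7.8
chute [0.102 0.    0.018] 551 [0.098 0.001] 9.9
```

Emit:
servo_tool:
  plan: [25,-0.74,0.65,0,0,25,-0.74,0.65,0,0,25,-0.74,0.65,0,0,25,-0.74,0.65,0,0,25,-0.72,0.65,0,0]

```text
clock: 36.48
position: [0.6057, 0.1013, 0.2018]
eef_rot: [0.739, 0.673, -0.002, -0.001]
contact_force: [0.4, 0.4, -1.1]
opening: 0.449
gripper_force: 40.4
```

Emit:
servo_tool:
  plan: [25,0,0,0.6,0,25,0,0,0.6,0,25,0,0,0.35,0,25,0,0,0.15,0,25,0,0,0.03,0]

```text
clock: 37.1
position: [0.6041, 0.1021, 0.1169]
eef_rot: [0.739, 0.673, -0.002, -0.001]
contact_force: [-3.1, -2.1, 5.1]
opening: 0.446
gripper_force: 41.1
```

Emit:
servo_tool:
  plan: [25,0,0,0,0,56,0,0,0,0,56,0,0,0,0,56,0,0,0,0]

```text
clock: 37.6
position: [0.6065, 0.1029, 0.1179]
eef_rot: [0.739, 0.673, 0.0, 0.0]
contact_force: [0.2, 0.2, 0.1]
opening: 0.656
gripper_force: 0.0
```

Emit:
servo_tool:
  plan: [56,0,0,-0.2,0,56,0,0,-0.7,0,56,0,0,-0.5,0,20,0.5,0,0,0,0,0.5,0,0,0]

```text
clock: 38.22
position: [0.6117, 0.153, 0.1894]
eef_rot: [0.74, 0.673, 0.001, 0.001]
contact_force: [0.4, -0.5, -0.3]
opening: 0.234
gripper_force: 0.0
```

Run:
```python
from h import *
inchute(cam("side"));inchute(cam("scene"))
toolmove(lvl(Q,.2452,0,.1168))
```

```text
chute [0.15  0.008 0.018] 759 [0.1396 0.0047] 19.1
chute [0.102 0.    0.018] 550 [0.098 0.001] 9.9
chute [ 0.205 -0.005  0.018] 139 [0.1993 0.0046] 1.3
t 38.33 pos [0.6112 0.1547 0.1887] move units [-0.08 -0.01  1.44]
```

Emit:
servo_tool:
  plan: [0,-0.09,0,0,0,0,0,0,0.5,0,0,0,0,0.6,0,0,0,0,0.3,0,0,0,0,0.03,0]

```text
clock: 38.95
position: [0.6095, 0.1472, 0.1154]
eef_rot: [0.74, 0.673, -0.001, -0.001]
contact_force: [0.3, -1.0, 0.2]
opening: -0.002
gripper_force: 0.0
```

Emit:
servo_tool:
  plan: [0,-0.35,0,0.092,0,0,-0.35,0,0.092,0,0,-0.35,0,0.092,0,0,-0.35,0,0.092,0,0,-0.1,0,0.026,0]

```text
clock: 39.58
position: [0.603, 0.0717, 0.0962]
eef_rot: [0.74, 0.673, -0.0, -0.0]
contact_force: [-0.8, 1.1, 1.2]
opening: 0.002
gripper_force: 0.7
```

Emit:
servo_tool:
  plan: [0,-0.03,0,0.008,0,0,-0.03,0,0.008,0,0,0,0,0,0]

```text
clock: 39.95
position: [0.6033, 0.0708, 0.0959]
eef_rot: [0.739, 0.674, 0.0, 0.0]
contact_force: [-0.3, 0.7, -0.4]
opening: 0.002
gripper_force: 0.2
```

Run:
```python
from h import *
edge();
```

```text
d 0.1649 l 0.0003 edge x 0.162 z 0.09587766402580364 want z 0.0966 [-0.3  0.7 -0.4]
```

Emit:
servo_tool:
  plan: [0,-0.04,0,0.01,0,0,-0.04,0,0.01,0,0,0,0,0,0]

```text
clock: 40.33
position: [0.6028, 0.0663, 0.0948]
eef_rot: [0.739, 0.673, -0.0, 0.0]
contact_force: [0.3, 0.6, 0.1]
opening: -0.002
gripper_force: 0.2
```

Emit:
servo_tool:
  plan: [0,-0.04,0,0.01,0,0,-0.04,0,0.01,0,0,0,0,0,0]

```text
clock: 40.7
position: [0.6029, 0.0648, 0.0944]
eef_rot: [0.739, 0.674, 0.002, -0.001]
contact_force: [0.3, 6.8, 1.6]
opening: 0.001
gripper_force: 4.0
```

Emit:
servo_tool:
  plan: [0,0.2,0,-0.1,0,0,0.2,0,-0.9,0,0,0.5,0,-0.9,0,0,0.6,0,-0.6,0,0,0,0,0,0]

```text
clock: 41.32
position: [0.6113, 0.1389, 0.2221]
eef_rot: [0.738, 0.674, 0.002, 0.002]
contact_force: [-0.0, -1.2, -0.0]
opening: 0.002
gripper_force: 0.0
```

Run:
```python
from h import *
b=cam("side");a=cam("scene");w=cam("wrist")
T=chute(Q)
im=[]
for p,box in((b,(240,170,380,290)),(a,(225,190,385,310)),):
    c=cv2.resize(p["frame"][box[1]:box[3],box[0]:box[2]],None,fx=400/(box[2]-box[0]),fy=400/(box[2]-box[0]),interpolation=cv2.INTER_CUBIC)
    s=400/(box[2]-box[0])
    for x in(.02,.06,.10,.14):
        P=((sil(p,cpt(Q,(x,0,.014)),T[:3,2])[48:]-[box[0],box[1]]+.5)*s).astype(np.int32)
        cv2.polylines(c,[P],True,(0,255,0),1)
    im.append(c[:300])
cv2.imwrite("pics/row.png",np.hstack(im)[:,:,::-1])
print([blobs(p,"orange",30) for p in(a,b)])
o=robot.get_obs();print(o["position"],o["joint_pos"].round(2))
```

```text
[[([36.1, 78.4], [6, 49, 64, 60, 2094]), ([301.7, 246.9], [277, 229, 47, 37, 643])], [([316.1, 235.1], [294, 214, 49, 39, 597])]]
[0.60875828 0.13644798 0.21752518] [ 0.12  0.49  0.19  1.27 -0.    1.78]
```

View pics/row.png

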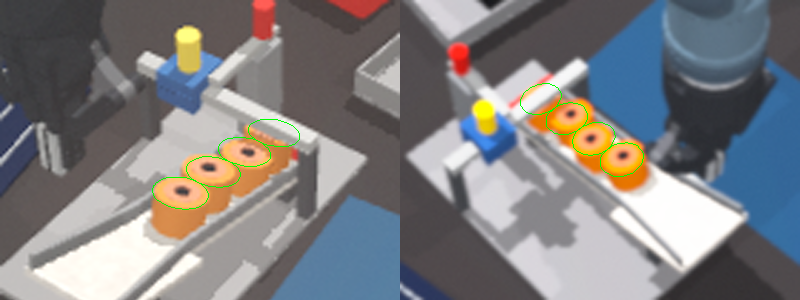

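All four chokes sit in one close row with the lowest under the bar at the stop. The predicted circles match in both the side view (left) and the scene view (right). Next is the lock.

Emit:
servo_tool:
  plan: [40,-0.95,0.2,0,0,50,-0.95,0.2,0,0,50,-0.95,0.2,0,0,50,-0.95,0.2,0,0,50,-0.85,0.2,0,0]

```text
clock: 42.1
position: [0.636, -0.1018, 0.2168]
eef_rot: [0.74, 0.673, -0.001, -0.001]
contact_force: [0.7, 0.4, 0.1]
opening: 0.589
gripper_force: 0.0
```

Emit:
servo_tool:
  plan: [50,0,0,0,0,50,0,0,0,0]

```text
clock: 42.35
position: [0.6365, -0.0993, 0.2174]
eef_rot: [0.74, 0.673, -0.001, -0.001]
contact_force: [-0.1, 0.3, -0.3]
opening: 0.582
gripper_force: 0.0
```

Run:
```python
from h import *
w=cam("wrist");a=cam("scene");b=cam("side")
def cyl(p,bb,rad,z0,z1,X0):
    x,y,ww,h=bb;t=np.linspace(0,2*np.pi,24,endpoint=False)
    def f(q):
        P=np.array([proj(p,(q[0]+rad*np.cos(i),q[1]+rad*np.sin(i),z)) for z in(z0,z1) for i in t]);return np.r_[P.min(0)-[x-.5,y-.5],P.max(0)-[x+ww-.5,y+h-.5]]
    r=least_squares(f,X0,loss='soft_l1');return r.x.round(4),r.fun.round(1)
for p in(w,a,b):
    for ce,st in blobs(p,"red",40):
        X=at_z(p,ce,.119)
        if np.hypot(X[0]-.632,X[1]+.14)<.02: print("lock",st,cyl(p,st[:4],.008,.104,.134,X[:2]))
    for ce,st in blobs(p,"yellow",40):
        X=at_z(p,ce,.121)
        if np.hypot(X[0]-.66,X[1]+.076)<.02: print("head",st,cyl(p,st[:4],.009,.106,.136,X[:2]))
toolmove([.633,-.141,.119])
```

```text
lock [314, 288, 25, 27, 397] (array([ 0.6338, -0.1359]), array([ 0.1, -9.3, -0.1,  3.5]))
head [348, 196, 26, 21, 199] (array([ 0.6598, -0.0706]), array([ -5.2, -13.3,   1.9,   2.4]))
head [254, 230, 9, 13, 80] (array([ 0.6605, -0.0803]), array([-0.1, -0.3,  0.1,  0.3]))
lock [329, 169, 7, 15, 81] (array([ 0.6342, -0.1413]), array([-0.1, -0. ,  0.1,  0. ]))
head [302, 184, 8, 11, 73] (array([ 0.6606, -0.0729]), array([-0.4, -2.8,  0.4,  2.2]))
t 42.5 pos [ 0.6371 -0.0979  0.2184] move units [-0.87 -0.    1.99]
```

Emit:
servo_tool:
  plan: [50,-0.87,0.01,0,0,50,0,0,0.8,0,50,0,0,0.7,0,50,0,0,0.4,0,50,0,0,0.08,0]

```text
clock: 43.12
position: [0.6327, -0.1408, 0.1181]
eef_rot: [0.739, 0.674, -0.001, -0.002]
contact_force: [-0.1, -1.2, 0.5]
opening: 0.588
gripper_force: 0.0
```

Emit:
servo_tool:
  plan: [0,0,0,0,0,0,0,0,0,0,0,0,0,0,0,0,0,0,0,0,0,0,0,0,0]

```text
clock: 43.75
position: [0.6342, -0.1422, 0.1215]
eef_rot: [0.739, 0.673, 0.0, 0.001]
contact_force: [-2.6, 1.3, 5.9]
opening: 0.169
gripper_force: 39.5
```

Gripped at about 14–16 mm, which fits the knob. Drawing it out.

Emit:
servo_tool:
  plan: [0,-0.12,0,0,0,0,-0.18,0,0,0,0,-0.18,0,0,0,0,-0.14,0,0,0,0,0,0,0,0]

```text
clock: 44.38
position: [0.6318, -0.1704, 0.1214]
eef_rot: [0.739, 0.674, 0.003, -0.001]
contact_force: [-2.3, 8.7, 7.8]
opening: 0.17
gripper_force: 39.6
```

Emit:
servo_tool:
  plan: [0,-0.04,0,0,0,0,-0.02,0,0,0,0,0,0,0,0]

```text
clock: 44.75
position: [0.6318, -0.1706, 0.1214]
eef_rot: [0.738, 0.675, 0.005, -0.003]
contact_force: [-0.9, 15.3, 8.0]
opening: 0.172
gripper_force: 39.7
```

Emit:
servo_tool:
  plan: [0,0.06,0,0,0,45,0,0,0,0,45,0,0,0,0,45,0,0,-0.3,0,45,0,0,-0.8,0]

```text
clock: 45.38
position: [0.6296, -0.1731, 0.1739]
eef_rot: [0.739, 0.673, -0.001, -0.002]
contact_force: [0.3, -0.3, 0.5]
opening: 0.53
gripper_force: 0.0
```

Emit:
servo_tool:
  plan: [45,0,0,-0.9,0,45,0.2,0,0,0,45,0,0,0,0]

```text
clock: 45.75
position: [0.6324, -0.163, 0.2205]
eef_rot: [0.739, 0.674, 0.0, 0.001]
contact_force: [-0.1, -0.8, -0.1]
opening: 0.524
gripper_force: 0.0
```

Run:
```python
from h import *
a=cam("scene");b=cam("side");w=cam("wrist")
X=[]
for p,n in((a,'a'),(b,'b'),(w,'w')):
    print(n,[(ce,st,at_z(p,ce,.119).round(4)) for ce,st in blobs(p,"red",30) if np.hypot(*(at_z(p,ce,.119)[:2]-[.632,-.165]))<.05])
    print(n,[(ce,st,at_z(p,ce,.121).round(4)) for ce,st in blobs(p,"yellow",30)])
c=cv2.resize(b["frame"][150:260,260:400],(400,314));d=cv2.resize(a["frame"][190:300,215:355],(400,314))
cv2.imwrite("pics/lock.png",np.hstack([c,d])[:,:,::-1])
toolmove([.6608,-.0745,.121])
```

```text
a [([240.5, 206.2], [237, 201, 8, 12, 63], array([ 0.6295, -0.1704,  0.119 ]))]
a [([258.7, 236.1], [255, 230, 8, 13, 77], array([ 0.6596, -0.0791,  0.121 ]))]
b [([352.3, 161.9], [326, 144, 58, 33, 714], array([ 0.6197, -0.2091,  0.119 ]))]
b [([305.7, 186.9], [302, 180, 8, 15, 104], array([ 0.6636, -0.0782,  0.121 ]))]
w [([324.3, 248.0], [312, 240, 26, 21, 299], array([ 0.631 , -0.1651,  0.119 ]))]
w [([351.8, 117.4], [347, 104, 17, 21, 72], array([ 0.6552, -0.0834,  0.121 ]))]
t 45.9 pos [ 0.6313 -0.1632  0.2185] move units [1.82 0.43 1.95]
```

View pics/lock.png

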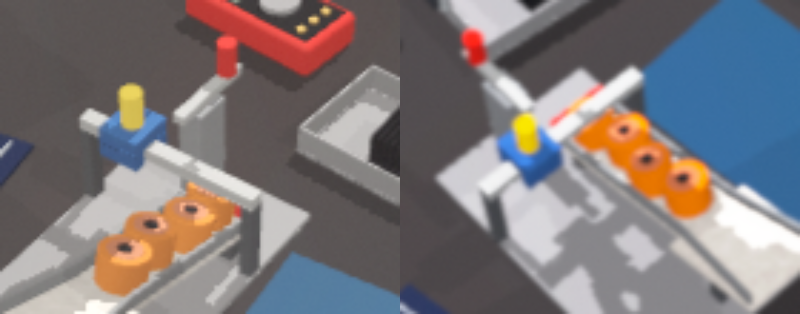

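The picture shows the red knob drawn back, with the head still parked and the row intact. The camera reads only about 28 mm of travel, so I'll push the knob again with closed fingers to be sure.

Emit:
servo_tool:
  plan: [0,0.38,0,0,0,0,0,0,0.6,0,0,0,0,0.8,0,0,0,0,0.4,0,0,0,0,0.15,0]

```text
clock: 46.52
position: [0.6324, -0.1428, 0.1202]
eef_rot: [0.739, 0.674, -0.001, -0.002]
contact_force: [-1.1, 0.6, -0.4]
opening: -0.0
gripper_force: 0.0
```

Emit:
servo_tool:
  plan: [0,0,0,0,0,0,-0.08,0,0,0,0,-0.06,0,0,0,0,-0.04,0,0,0,0,0,0,0,0]

```text
clock: 47.15
position: [0.6341, -0.1515, 0.1236]
eef_rot: [0.739, 0.674, 0.002, -0.0]
contact_force: [1.1, 6.8, 4.2]
opening: -0.007
gripper_force: 3.3
```

Emit:
servo_tool:
  plan: [0,-0.05,0,0,0,0,-0.05,0,0,0,0,0,0,0,0]

```text
clock: 47.52
position: [0.634, -0.1519, 0.1238]
eef_rot: [0.738, 0.675, 0.006, -0.003]
contact_force: [1.7, 17.4, 6.1]
opening: -0.002
gripper_force: 9.0
```

Emit:
servo_tool:
  plan: [0,0.15,0,0,0,20,0,0,-0.8,0,45,0,0,-0.8,0,45,0.7,0.3,0,0,45,0.7,0.3,0,0]

```text
clock: 48.15
position: [0.6706, -0.0846, 0.2038]
eef_rot: [0.74, 0.673, 0.0, 0.001]
contact_force: [0.5, -1.1, -0.2]
opening: 0.527
gripper_force: 0.0
```

Emit:
servo_tool:
  plan: [45,0,0,0,0,45,0,0,0,0]

```text
clock: 48.4
position: [0.6695, -0.0846, 0.2023]
eef_rot: [0.739, 0.673, -0.0, 0.0]
contact_force: [0.2, -0.6, 0.7]
opening: 0.528
gripper_force: 0.0
```

Run:
```python
from h import *
toolmove([.6608,-.0745,.121])
```

```text
t 48.4 pos [ 0.6695 -0.0846  0.2023] move units [ 0.19 -0.19  1.63]
```

Emit:
servo_tool:
  plan: [45,0.19,-0.19,0,0,45,0,0,0.7,0,45,0,0,0.6,0,45,0,0,0.25,0,45,0,0,0.06,0]

```text
clock: 49.02
position: [0.6604, -0.0743, 0.1214]
eef_rot: [0.74, 0.673, -0.0, -0.0]
contact_force: [-0.4, 0.2, 0.5]
opening: 0.531
gripper_force: 0.0
```

Emit:
servo_tool:
  plan: [0,0,0,0,0,0,0,0,0,0,0,0,0,0,0,0,0,0,0,0,0,0,0,0,0]

```text
clock: 49.65
position: [0.6621, -0.074, 0.1234]
eef_rot: [0.739, 0.673, 0.001, 0.001]
contact_force: [-0.6, -1.2, 6.0]
opening: 0.191
gripper_force: 39.3
```

Emit:
servo_tool:
  plan: [0,0,-0.15,0,0,0,0,-0.3,0,0,0,0,-0.3,0,0,0,0,-0.3,0,0,0,0,-0.2,0,0]

```text
clock: 50.28
position: [0.5998, -0.0687, 0.1234]
eef_rot: [0.739, 0.673, 0.001, 0.002]
contact_force: [1.5, -2.5, 5.1]
opening: 0.196
gripper_force: 39.5
```

Head moves freely. About 10 mm left, then on to the end stop.

Emit:
servo_tool:
  plan: [0,0,-0.1,0,0,0,0,-0.08,0,0,0,0,-0.05,0,0,0,0,-0.03,0,0,0,0,0,0,0]

```text
clock: 50.9
position: [0.5919, -0.068, 0.1235]
eef_rot: [0.739, 0.673, 0.004, 0.005]
contact_force: [13.5, -3.0, -3.6]
opening: 0.193
gripper_force: 39.3
```

Emit:
servo_tool:
  plan: [0,0,-0.05,0,0,0,0,0,0,0]

```text
clock: 51.15
position: [0.5917, -0.068, 0.1236]
eef_rot: [0.739, 0.673, 0.005, 0.006]
contact_force: [19.6, -3.4, -9.5]
opening: 0.19
gripper_force: 39.5
```

Emit:
servo_tool:
  plan: [0,0,0.1,0,0,45,0,0.03,0,0,45,0,0,0,0,45,0,0,-0.3,0,45,0,0,-0.8,0]

```text
clock: 51.78
position: [0.5875, -0.0663, 0.1758]
eef_rot: [0.739, 0.673, -0.002, -0.002]
contact_force: [0.4, -0.5, 0.7]
opening: 0.527
gripper_force: 0.0
```

Emit:
servo_tool:
  plan: [45,0,0,-1,0,45,0,0,-1,0,45,-0.9,-0.3,-0.2,0,45,-0.9,-0.3,0,0,45,-0.9,-0.3,0,0]

```text
clock: 52.4
position: [0.5317, -0.198, 0.2882]
eef_rot: [0.739, 0.674, 0.0, 0.001]
contact_force: [0.5, -0.7, 0.4]
opening: 0.526
gripper_force: 0.0
```

Emit:
servo_tool:
  plan: [45,-0.9,-0.3,0,0,45,-0.9,-0.3,0,0,45,0,0,0,0]

```text
clock: 52.78
position: [0.4927, -0.2863, 0.2876]
eef_rot: [0.741, 0.672, -0.0, 0.0]
contact_force: [-0.3, -0.7, 0.2]
opening: 0.526
gripper_force: 0.0
```

Run:
```python
from h import *
a=cam("scene");b=cam("side");T=chute(Q)
for p in(a,b):
    print([(ce,at_z(p,ce,.121).round(4)) for ce,st in blobs(p,"yellow",30)],[(ce,at_z(p,ce,.119).round(4)) for ce,st in blobs(p,"red",30)][:6])
im=[]
for p,box in((b,(240,150,400,270)),(a,(225,180,385,300))):
    s=2.5;c=cv2.resize(p["frame"][box[1]:box[3],box[0]:box[2]],None,fx=s,fy=s,interpolation=cv2.INTER_CUBIC)
    im.append(c)
cv2.imwrite("pics/end.png",np.hstack(im)[:,:,::-1])
o=robot.get_obs();print(o["clock"],o["position"])
print("want yk",lvl(Q,.022,0,.121))
```

```text
[([282.8, 217.3], array([ 0.5864, -0.0739,  0.121 ]))] [([41.2, 79.4], array([ 0.7017, -0.8705,  0.119 ])), ([179.0, 207.3], array([ 0.7279, -0.2753,  0.119 ])), ([240.5, 206.2], array([ 0.6295, -0.1704,  0.119 ]))]
[([332.4, 201.9], array([ 0.5887, -0.0655,  0.121 ]))] [([352.4, 161.8], array([ 0.6197, -0.2096,  0.119 ]))]
52.875 [ 0.49395124 -0.28373712  0.28744947]
want yk [ 0.59111808 -0.07158377  0.121     ]
```

View pics/end.png

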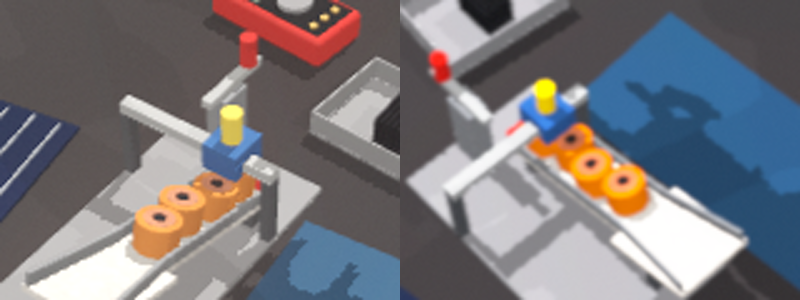

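Run:
```python
from plant import robot
print(robot.finish_job())
```

```text
the job is handed in; nothing more can be done
None
```

The job is handed in, with no verdict returned: heatsink in the tray, four chokes in a close row at the stop, lock drawn to a hard stop, head fully over; the one doubt is the lock, where the scene camera read about 27.4 mm of travel against the 27 mm needed.

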